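Clear the printmaking table into its trays

ROBOT

A 7-joint arm with a two-finger parallel gripper is mounted at the origin on the work surface. World frame = base frame: x ahead of the robot, y to its left, z up, the work surface at z = 0. Lengths are in m, angles in rad, forces in N, time in s.
With the tool pointing down it reaches from about 0.4 to 0.925 m from the base axis. Payload 4.1 kg.
Tool frame: the origin (TCP) lies on the centre line of the jaws, within the pads' length; the fingertips stand 19 mm ahead of it and the grasp point (between the pads) is the TCP; z points along the fingers, y is the line along which they close (so a half turn about z gives the same grasp; the last joint's range is limited). The gripper opens to 85 mm and grips with 20 to 120 N. Pads are 22 mm wide; open, the fingers measure 114 mm over their backs; the gripper's body (76 mm by 85 mm) begins 54 mm behind the grasp point. The pads swing forward as they close: fully open they stand 13 mm farther back than shut.
Start: joints at [-1.38, 0.398, 0.045, 1.537, -0.019, 1.207, -0.051], TCP at [0.186, 0.623, 0.25] pointing down, gripper open.
Joint ranges: [-2.82, 2.82], [-0.49, 2.23], [-1.37, 1.46], [0, 2.46], [-1.36, 4.5], [0.23, 2], [-2.94, 2.94]. Speed limits (rad/s): [2.57, 2.57, 3.14, 3.14, 3.14, 3.14, 3.14].

INTERFACE

Orientations are given as [roll, pitch, yaw] about the fixed x, y, z axes, in that order (R = Rz(yaw) Ry(pitch) Rx(roll)).
In Python, from workcell import telemetry, viewer, r gives the robot as it stands.
- The arm moves only by the tool step_arm, never from a script. Its argument "steps" is a list of rows, each an object of numbers: "dx", "dy", "dz": the shift along the world's x, y, z in units of 60 mm (1.0 is 60 mm); "twist": the turn about the world's z in units of 6 degrees (1.0 is 6 degrees). A call has 1 to 5 rows; each row shifts and turns the commanded pose from where the row before left it; what a row does not reach is not made up. A row lasts 1/8 s, in which the tool goes at most 62.5 mm and 10.7 degrees, less where a joint would pass 70% of its speed; a pose out of reach is approached as far as the arm can. A call is refused whole if a number of a shift passes 1 or a number of a turn 1, either way. A call with a gripper value outside its range is refused whole. "grip" is the closure, from -1 (fully open) to 1 (shut), set as the call begins (left out, the last holds). The fingers move at their own pace and stop on an object; "newtons" is the grip in N (left out, the last holds). Time passes only in rows, so rows that do not move let the fingers close. It gives the time, the measured TCP pose, the force, the opening and the grip force at its end, in the units of the state.
- telemetry.sense(): the state, without advancing time (a new reading comes with each control period).
- viewer.camera(name): name is "scene" or "top" or "wrist"; returns a dict with "image" (420x560x3 uint8, red, green, blue), "z_map" (420x560 float32, m along the optical axis (not along the pixel's ray), 0 where there is no reading), "intrinsics" (3x3 intrinsics, pixels), "origin" and "attitude" of the camera in the world. Camera axes: x right, y down, z forward; pixel columns grow to the right and rows downward; lengths in m; the calibration is good to about 2 mm. A picture is of the moment at which its call begins.
- r.close_job(): hands the job in; it is judged then, once.
Trained networks look in a picture, given as the dict that the camera call returned (one of the last four; its "shot" number tells which), for a name from the list of things; names that differ only in an ending like _2 or _b are one class to them, and where a whole thing is asked for, a point or a joint stands for the part that bears it (a point fixed in the world has none). Each returns a list of dicts, best first, with "confidence" (0 to 1); they miss things now and then, are a little off and sometimes report something else, mostly with a low value. They report only what shows in the picture. A call takes as long as a camera call. They do not tell look-alikes from the thing itself.
- viewer.find_in(picture, name): "xyz" ([x, y, z] in m, in world coordinates, good to about 4 mm: the middle of the surface that is visible of it).
The state is a dict: "t": time; "joint_positions": joint angles; "qd": joint speeds; "tau": joint torques, N m; "tool_pos": TCP position; "tcp_rot": TCP orientation; "ft_force": force on the tool from outside, world axes, zero at the start; "wrist_torque": the same for the moment, N m; "opening": opening from 0.0 (shut) to 1.0 (fully open); "grasp_force": force on a finger pad.
Only numpy, scipy, OpenCV 4.12 (cv2) and the standard library are available. Lean on these libraries where they do the work, as an engineer would, in place of code of your own. Each camera call takes 0.05 s, during which the arm holds its last target. There are 200 camera calls.

TASK

Tidy up after printmaking: lay both ink rollers in the red tray and the scraper in the blue tray, each flat on the tray floor the same way up as it lies now, and stand both paint pots upright on the floor of the white tray. Leave the mug and the white spoon where they are.

Things in the scene. Friction and masses are not known exactly. Their poses are not given: they have to be found in the camera images.
- roller_wine: Ink roller with a dark wine-red handle and a black rubber roller. Lies level along its x: 134 long (x -67 to +67), 52 wide, 30 high (mm). Origin: on the table under the round grip, near the balance point. Grip 22 in diameter, x -45 to +13, axis 15 above the origin; hand end at -x. Roller (30 diameter, 44 wide across y, fixed) at x=+52 in a steel fork. About 120 g.
- roller_wood: Ink roller with a light wooden handle and a navy-blue roller. Lies level along its x: 134 long (x -67 to +67), 52 wide, 30 high (mm). Origin: on the table under the round grip, near the balance point. Grip 22 in diameter, x -45 to +13, axis 15 above the origin; hand end at -x. Roller (30 diameter, 44 wide across y, fixed) at x=+52 in a steel fork. About 120 g.
- scraper: Paint scraper, black plastic handle, steel blade, lying level along its x, 138 mm long. Flat-bottomed handle 26 wide (y), 18 high, x -68 to +10 mm; blade 50 wide, 2.5 thick, x +20 to +70, 9 above the table. Origin: on the table under the handle, 10 mm behind its front end, near the balance point. About 90 g.
- pot_blue: Closed plastic pot, upright round cylinder 48 mm in diameter, 56 mm high, white body with lid and band in the named colour. Origin: centre of its underside; z up. About 90 g. Colour: blue.
- pot_yellow: Closed plastic pot, upright round cylinder 48 mm in diameter, 56 mm high, white body with lid and band in the named colour. Origin: centre of its underside; z up. About 90 g. Colour: yellow.
- tray_red: Red open plastic tray, 170 (x) x 180 (y) x 30 mm high outside, walls and floor 4 mm thick, fixed to the table. Origin: centre of its underside, on the table; z up.
- tray_blue: Blue open plastic tray, 170 (x) x 180 (y) x 30 mm high outside, walls and floor 4 mm thick, fixed to the table. Origin: centre of its underside, on the table; z up.
- tray_white: White open plastic tray, 170 (x) x 180 (y) x 30 mm high outside, walls and floor 4 mm thick, fixed to the table. Origin: centre of its underside, on the table; z up.
- mug: White ceramic mug, 76 mm across and 85 mm high, handle on its own +y side, standing at the right (-y) of the work area; a bystander. Origin: centre of its underside.
- spoon: White plastic spoon, 190 mm long, lying roughly along x between two trays; a bystander. Origin: on the table, on its length.
Things that resemble listed ones, but are neither listed nor needed, are in the scene too. What is shaped like the roller_wine but green or orange is not meant.

How it is judged:
By the outcome, as a careful person would: the job done as asked, in the order asked, and still so for the second after the job is handed in, with the robot touching nothing.
It also fails if it takes over 136 s, if anything falls off the work surface, if the arm or the gripper's body presses on something with over 40 N, if the wrist force passes 120 N, or if a joint passes its speed limit or range.

## Working session

There is one attempt and no reset: what is moved stays moved. The work goes in short steps, Python scripts to look and compute and a tool call to move; the robot and the scene stay as the last step left them, time stands still between calls to the robot, and variables do not carry over. Pictures are saved under pics/ and viewed, at most 14 in all, crops included, and the job is handed in when it is done.

Besides the shell and the picture viewer there is one more tool, called in YAML: its name, and indented under it one key for each argument. step_arm: Moves the arm, as the interface text tells. Its arguments: {"type":"object","properties":{"steps":{"type":"array"},"grip":{"type":"number"},"newtons":{"type":"number"}},"required":["steps"]}

```bash
mkdir -p pics
cat > h.py <<'E'
import numpy as np, cv2
from workcell import telemetry, viewer, r
def save(p,name): cv2.imwrite(f'pics/{name}.png',cv2.cvtColor(p['image'],cv2.COLOR_RGB2BGR))
def world(p):
    K=np.array(p['intrinsics']);z=p['z_map'];v,u=np.mgrid[:420,:560]
    c=np.stack([(u-K[0,2])/K[0,0]*z,(v-K[1,2])/K[1,1]*z,z],-1)
    A=np.array(p['attitude']); 
    if A.shape!=(3,3):
        from scipy.spatial.transform import Rotation as R
        A=R.from_euler('xyz',A).as_matrix()
    return c@A.T+np.array(p['origin'])
E
python3 - <<'E'
from h import *
p=viewer.camera('top');save(p,'top1');print(p['origin'],p['attitude'],p['intrinsics'])
W=world(p)
for n in ['roller_wine','scraper','pot_blue','tray_red','mug','spoon']:
    for d in viewer.find_in(p,n): print(n,np.round(d['xyz'],3),round(d['confidence'],2))
q=viewer.camera('scene');save(q,'scene1')
s=telemetry.sense();print(s['t'],s['tool_pos'],s['tcp_rot'],s['opening'])
E
```

```text
[ 0.25376096 -0.07253306  1.15670434] [-2.99568933 -0.00622341 -1.58457197] [[454.50858258   0.         287.80202079]
 [  0.         454.50858258 210.80133658]
 [  0.           0.           1.        ]]
roller_wine [0.446 0.015 0.025] 0.8
roller_wine [ 0.254 -0.446  0.025] 0.72
roller_wine [ 0.615 -0.304  0.004] 0.69
roller_wine [0.204 0.26  0.024] 0.63
scraper [0.413 0.148 0.012] 0.57
scraper [0.354 0.321 0.057] 0.28
pot_blue [0.356 0.32  0.056] 0.94
tray_red [ 0.613 -0.305  0.001] 0.57
mug [ 0.398 -0.493  0.044] 0.96
spoon [0.644 0.153 0.012] 0.74
spoon [ 0.402 -0.496  0.046] 0.21
0.4 [0.18568771 0.62285163 0.25016461] [-3.14138917e+00  1.66454011e-05  2.85189646e+00] 1.0043943140584066
```

View pics/top1.png

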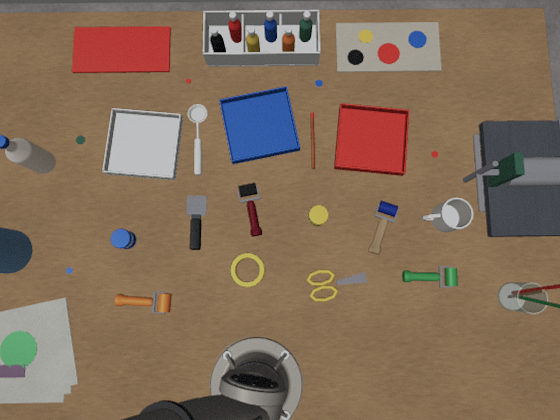

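View pics/scene1.png

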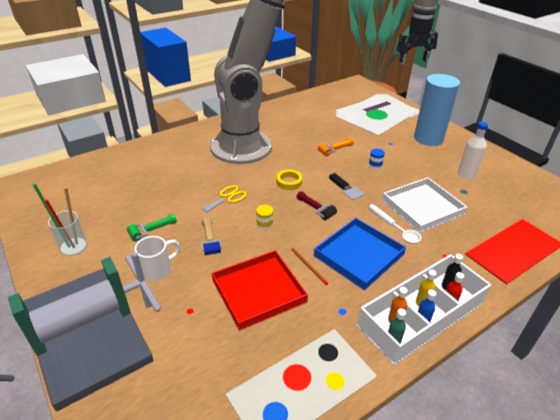

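The pictures show these positions in the top view: wine roller about (252,210), wood (382,228), scraper (195,222), blue pot (123,239), yellow pot (318,215). Trays are white (143,144), blue (260,125) and red (371,139). The green and orange rollers are decoys. Next I'll measure poses.

```bash
cat > m.py <<'E'
from h import *
def table(p):
    W=world(p); H=W[...,2]; v=p['z_map']>0
    rgb=p['image'].astype(int)
    return W,H,v,rgb
if __name__=='__main__':
    p=viewer.camera('top');W,H,v,rgb=table(p)
    print('table z',[round(float(H[a,b]),4) for a,b in [(240,170),(190,350),(270,220),(190,90),(250,420)]])
    for n,(u0,v0,u1,v1) in dict(wine=(232,178,268,242),wood=(362,197,402,258),scraper=(180,190,212,255),blue=(105,222,140,256),yellow=(303,200,333,230),white_t=(98,103,188,185),blue_t=(213,82,306,168),red_t=(328,98,415,180),spoon=(187,100,210,178)).items():
        m=np.zeros(H.shape,np.uint8); m[v0:v1,u0:u1]=(v&(H>(0.02 if n.endswith('_t') else 0.006)))[v0:v1,u0:u1]
        k,l,st,_=cv2.connectedComponentsWithStats(m,connectivity=8)
        i=1+np.argmax(st[1:,4]); P=W[l==i]
        (c,sz,a)=cv2.minAreaRect((P[:,:2]*1000).astype(np.float32))
        b=cv2.boxPoints((c,sz,a))
        print(n,len(P),'c',np.round(c,1),'size',np.round(sz,1),'ang',round(a,1),'mean',np.round(P.mean(0)*1000,1),'zmax',round(np.percentile(P[:,2],98)*1000,1))
E
python3 m.py
```

```text
table z [-0.0013, 0.0047, -0.0001, 0.0006, 0.0006]
wine 608 c [428.5  11. ] size [137.1  51.6] ang 11.2 mean [434.3  12.2  24.1] zmax 32.2
wood 631 c [ 375.6 -317.8] size [ 52.1 134. ] ang 72.4 mean [ 383.7 -317.9   23.7] zmax 31.8
scraper 739 c [396.2 152.4] size [137.1  49.4] ang 1.3 mean [404.3 152.4  13.7] zmax 21.3
blue 411 c [354.9 326.4] size [47.2 46.2] ang 82.1 mean [353.6 321.5  49.5] zmax 60.2
yellow 332 c [ 405.8 -155. ] size [45.5 45.8] ang 89.3 mean [ 404.5 -154.4   52.8] zmax 60.1
white_t 680 c [602.1 290.5] size [182.5 171.6] ang 84.4 mean [603.8 293.6  28. ] zmax 33.6
blue_t 572 c [650.2 -10. ] size [172.8 179.8] ang 11.1 mean [650.8  -9.5  28.1] zmax 34.1
red_t 597 c [ 607.7 -301. ] size [181.6 171.4] ang 83.2 mean [ 610.2 -305.6   27.8] zmax 33.5
spoon 494 c [615.  148.4] size [189.9  48.4] ang 3.4 mean [614.3 151.   14.8] zmax 22.6
```

step_arm:
  steps:
    - {"dx": 0.8,"dy": -0.5,"twist": 0.93}
    - {"dx": 0.8,"dy": -0.5,"twist": 0.93}
    - {"dx": 0.8,"dy": -0.5,"twist": 0.93}
    - {"dx": 0.8,"dy": -0.5,"twist": 0.93}
    - {"dx": 0.8,"dy": -0.5,"twist": 0.93}
  grip: -0.1
  newtons: 40

```text
schema error: expected keys dx, dy, dz, twist
```

step_arm:
  steps:
    - {"dy": -0.9}
    - {"dy": -0.9}
    - {"dy": -0.9}
    - {"dy": -0.9}
    - {"dy": -0.9}

```text
schema error: expected keys dx, dy, dz, twist
```

step_arm:
  steps:
    - {"dy": -0.8,"dz": -0.5}
    - {"dy": -0.8,"dz": -0.5}
    - {"dy": -0.8,"dz": -0.5}
    - {"dy": -0.6}
    - {}

```text
schema error: expected keys dx, dy, dz, twist
```

All keys are required.

step_arm:
  steps:
    - {"dx": 0.8,"dy": -0.5,"dz": 0,"twist": 0.93}
    - {"dx": 0.8,"dy": -0.5,"dz": 0,"twist": 0.93}
    - {"dx": 0.8,"dy": -0.5,"dz": 0,"twist": 0.93}
    - {"dx": 0.8,"dy": -0.5,"dz": 0,"twist": 0.93}
    - {"dx": 0.8,"dy": -0.5,"dz": 0,"twist": 0.93}
  grip: -0.1
  newtons: 40

```text
t: 1.08
tool_pos: [0.4272, 0.4719, 0.2506]
tcp_rot: [3.141, 0.0, -2.941]
ft_force: [0.0, 0.4, -0.3]
opening: 0.55
grasp_force: 0.0
```

step_arm:
  steps:
    - {"dx": 0,"dy": -0.9,"dz": 0,"twist": 0}
    - {"dx": 0,"dy": -0.9,"dz": 0,"twist": 0}
    - {"dx": 0,"dy": -0.9,"dz": 0,"twist": 0}
    - {"dx": 0,"dy": -0.9,"dz": 0,"twist": 0}
    - {"dx": 0,"dy": -0.9,"dz": 0,"twist": 0}

```text
t: 1.7
tool_pos: [0.4257, 0.2011, 0.2506]
tcp_rot: [3.141, 0.001, -2.944]
ft_force: [0.6, -1.1, 0.5]
opening: 0.551
grasp_force: 0.0
```

step_arm:
  steps:
    - {"dx": 0,"dy": -0.8,"dz": -0.5,"twist": 0}
    - {"dx": 0,"dy": -0.8,"dz": -0.5,"twist": 0}
    - {"dx": 0,"dy": -0.8,"dz": -0.5,"twist": 0}
    - {"dx": 0,"dy": -0.8,"dz": 0,"twist": 0}
    - {"dx": 0,"dy": 0,"dz": 0,"twist": 0}

```text
t: 2.33
tool_pos: [0.4253, 0.0073, 0.1602]
tcp_rot: [-3.141, -0.001, -2.952]
ft_force: [0.3, 0.4, 0.3]
opening: 0.551
grasp_force: 0.0
```

```bash
cat > w.py <<'E'
from h import *
import sys
# wrist fit: args: zmin_mm xlo xhi ylo yhi (mm)
z0,x0,x1,y0,y1=map(float,sys.argv[1:6])
p=viewer.camera('wrist'); W=world(p)*1000; v=p['z_map']>0
if len(sys.argv)>6: save(p,sys.argv[6])
m=(v&(W[...,2]>z0)&(W[...,2]<70)&(W[...,0]>x0)&(W[...,0]<x1)&(W[...,1]>y0)&(W[...,1]<y1)).astype(np.uint8)
k,l,st,_=cv2.connectedComponentsWithStats(m,connectivity=8)
P=W[l==1+np.argmax(st[1:,4])]
c,sz,a=cv2.minAreaRect(P[:,:2].astype(np.float32))
print(len(P),'c',np.round(c,1),'sz',np.round(sz,1),'ang',round(a,1),'z98',round(np.percentile(P[:,2],98),1))
s=telemetry.sense();print(np.round(s['tool_pos'],4),np.round(s['tcp_rot'],3),round(s['t'],2))
E
python3 w.py 6 340 530 -50 70 w1
```

```text
4804 c [425.2  10.3] sz [132.3  52. ] ang 10.2 z98 30.7
[0.4258 0.0097 0.1605] [ 3.141  0.    -2.948] 2.38
```

View pics/w1.png

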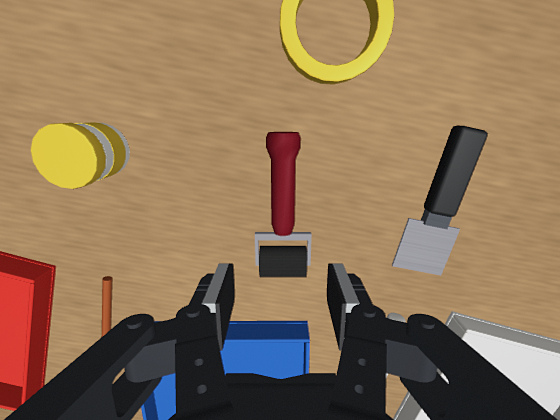

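The wrist view shows the wine roller centred between the jaws (handle about (284,190), roller (284,262)), and the wrist fit agrees with the top view. Descending.

step_arm:
  steps:
    - {"dx": 0,"dy": 0.01,"dz": -0.6,"twist": 0}
    - {"dx": 0,"dy": 0.01,"dz": -0.6,"twist": 0}
    - {"dx": 0,"dy": 0,"dz": -0.6,"twist": 0}
    - {"dx": 0,"dy": 0,"dz": -0.47,"twist": 0}
    - {"dx": 0,"dy": 0,"dz": 0,"twist": 0}

```text
t: 3.0
tool_pos: [0.4245, 0.0135, 0.0229]
tcp_rot: [3.141, -0.004, -2.942]
ft_force: [-0.2, -0.4, -0.4]
opening: 0.55
grasp_force: 0.0
```

step_arm:
  steps:
    - {"dx": 0,"dy": 0,"dz": 0,"twist": 0}
    - {"dx": 0,"dy": 0,"dz": 0,"twist": 0}
    - {"dx": 0,"dy": 0,"dz": 0,"twist": 0}
    - {"dx": 0,"dy": 0,"dz": 0,"twist": 0}
    - {"dx": 0,"dy": 0,"dz": 0,"twist": 0}
  grip: 1
  newtons: 40

```text
t: 3.62
tool_pos: [0.4271, 0.0128, 0.0254]
tcp_rot: [3.141, 0.003, -2.944]
ft_force: [-0.6, 1.2, 7.4]
opening: 0.237
grasp_force: 39.6
```

step_arm:
  steps:
    - {"dx": 0,"dy": 0,"dz": 0.4,"twist": 0}
    - {"dx": 0,"dy": 0,"dz": 0.6,"twist": 0}
    - {"dx": 0,"dy": 0,"dz": 0.6,"twist": 0}
    - {"dx": 0,"dy": 0,"dz": 0.4,"twist": 0}
    - {"dx": 0,"dy": 0,"dz": 0,"twist": 0}

```text
t: 4.25
tool_pos: [0.427, 0.0123, 0.1459]
tcp_rot: [3.141, 0.005, -2.944]
ft_force: [-0.5, -0.3, -1.6]
opening: 0.236
grasp_force: 39.8
```

step_arm:
  steps:
    - {"dx": 0.5,"dy": -0.7,"dz": 0,"twist": -0.5}
    - {"dx": 0.5,"dy": -0.7,"dz": 0,"twist": -0.5}
    - {"dx": 0.5,"dy": -0.7,"dz": 0,"twist": -0.5}
    - {"dx": 0.5,"dy": -0.7,"dz": 0,"twist": -0.5}
    - {"dx": 0.5,"dy": -0.7,"dz": 0,"twist": -0.5}

```text
t: 4.88
tool_pos: [0.5757, -0.1989, 0.1422]
tcp_rot: [3.141, -0.003, 3.075]
ft_force: [0.3, 0.3, -0.7]
opening: 0.237
grasp_force: 39.8
```

step_arm:
  steps:
    - {"dx": 0.5,"dy": -0.7,"dz": 0,"twist": -0.5}
    - {"dx": 0.1,"dy": -0.36,"dz": 0,"twist": 0}
    - {"dx": 0,"dy": 0,"dz": -0.2,"twist": 0}
    - {"dx": 0,"dy": 0,"dz": 0,"twist": 0}
    - {"dx": 0,"dy": 0,"dz": 0,"twist": 0}

```text
t: 5.5
tool_pos: [0.6114, -0.2592, 0.1317]
tcp_rot: [3.14, -0.001, 3.027]
ft_force: [0.3, 0.4, -0.7]
opening: 0.239
grasp_force: 39.8
```

Run:
```python
from h import *
p=viewer.camera('wrist');save(p,'w2');q=viewer.camera('scene');save(q,'s2')
a=cv2.imread('pics/w2.png');b=cv2.imread('pics/s2.png')[150:350,150:400]
cv2.imwrite('pics/c2.png',np.hstack([cv2.resize(a,(420,315)),cv2.resize(b,(378,315))]))
```

```text
(no output)
```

View pics/c2.png

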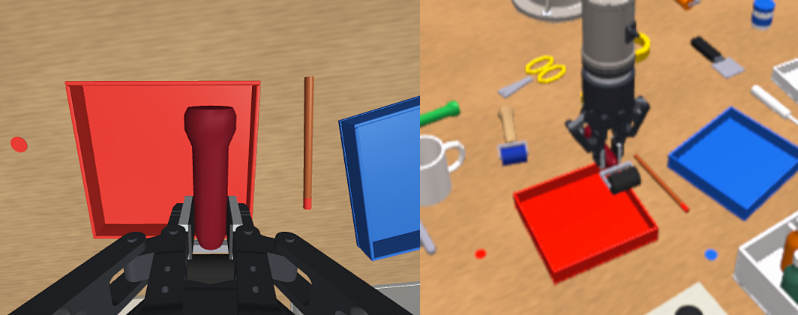

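The roller is held level, aligned with the tray and over its left half (wrist (210,170)). Lowering.

step_arm:
  steps:
    - {"dx": 0,"dy": -0.02,"dz": -0.6,"twist": 0}
    - {"dx": 0,"dy": 0,"dz": -0.6,"twist": 0}
    - {"dx": 0,"dy": 0,"dz": -0.3,"twist": 0}
    - {"dx": 0,"dy": 0,"dz": -0.17,"twist": 0}
    - {"dx": 0,"dy": 0,"dz": 0,"twist": 0}

```text
t: 6.22
tool_pos: [0.6119, -0.2626, 0.0321]
tcp_rot: [3.142, 0.0, 3.025]
ft_force: [-0.3, -0.1, -1.6]
opening: 0.239
grasp_force: 39.8
```

step_arm:
  steps:
    - {"dx": 0,"dy": 0,"dz": 0,"twist": 0}
    - {"dx": 0,"dy": 0,"dz": 0,"twist": 0}
    - {"dx": 0,"dy": 0,"dz": 0,"twist": 0}
  grip: 0.1

```text
t: 6.6
tool_pos: [0.6122, -0.263, 0.0328]
tcp_rot: [-3.141, 0.001, 3.025]
ft_force: [-0.1, -0.1, 0.3]
opening: 0.452
grasp_force: 0.0
```

step_arm:
  steps:
    - {"dx": 0,"dy": 0,"dz": 0.5,"twist": 0}
    - {"dx": 0,"dy": 0,"dz": 0.7,"twist": 0}
    - {"dx": 0,"dy": 0,"dz": 0.7,"twist": 0}
    - {"dx": 0,"dy": 0,"dz": 0.5,"twist": 0}
    - {"dx": 0,"dy": 0,"dz": 0,"twist": 0}

```text
t: 7.22
tool_pos: [0.6133, -0.2638, 0.1793]
tcp_rot: [-3.14, 0.006, 3.024]
ft_force: [0.2, -0.5, 0.9]
opening: 0.453
grasp_force: 0.0
```

step_arm:
  steps:
    - {"dx": -0.8,"dy": -0.18,"dz": 0,"twist": -0.36}
    - {"dx": -0.8,"dy": -0.18,"dz": 0,"twist": -0.36}
    - {"dx": -0.8,"dy": -0.18,"dz": 0,"twist": -0.36}
    - {"dx": -0.8,"dy": -0.18,"dz": 0,"twist": -0.36}
    - {"dx": -0.76,"dy": -0.18,"dz": 0,"twist": -0.36}
  grip: -0.1

```text
t: 7.85
tool_pos: [0.3717, -0.3163, 0.1748]
tcp_rot: [3.141, -0.002, 2.835]
ft_force: [-0.9, -1.0, -0.2]
opening: 0.547
grasp_force: 0.0
```

step_arm:
  steps:
    - {"dx": 0,"dy": 0,"dz": 0,"twist": 0}
    - {"dx": 0,"dy": 0,"dz": 0,"twist": 0}

```text
t: 8.1
tool_pos: [0.3744, -0.3161, 0.1754]
tcp_rot: [3.141, -0.0, 2.837]
ft_force: [0.2, 0.3, -0.3]
opening: 0.551
grasp_force: 0.0
```

```bash
python3 w.py 8 290 460 -390 -250
```

```text
4340 c [ 374.5 -317.7] sz [ 51.7 131.9] ang 70.9 z98 30.8
[ 0.375  -0.316   0.1755] [ 3.141 -0.     2.838] 8.15
```

step_arm:
  steps:
    - {"dx": 0,"dy": -0.03,"dz": -0.7,"twist": -0.1}
    - {"dx": 0,"dy": 0,"dz": -0.7,"twist": 0}
    - {"dx": 0,"dy": 0,"dz": -0.6,"twist": 0}
    - {"dx": 0,"dy": 0,"dz": -0.5,"twist": 0}
    - {"dx": 0,"dy": 0,"dz": 0,"twist": 0}

```text
t: 8.78
tool_pos: [0.3736, -0.3168, 0.0237]
tcp_rot: [3.14, -0.005, 2.828]
ft_force: [0.1, -0.1, -0.3]
opening: 0.547
grasp_force: 0.0
```

step_arm:
  steps:
    - {"dx": 0,"dy": 0,"dz": 0,"twist": 0}
    - {"dx": 0,"dy": 0,"dz": 0,"twist": 0}
    - {"dx": 0,"dy": 0,"dz": 0,"twist": 0}
    - {"dx": 0,"dy": 0,"dz": 0,"twist": 0}
    - {"dx": 0,"dy": 0,"dz": 0,"twist": 0}
  grip: 1

```text
t: 9.4
tool_pos: [0.3753, -0.3191, 0.027]
tcp_rot: [-3.141, 0.003, 2.826]
ft_force: [1.8, 0.2, 7.9]
opening: 0.238
grasp_force: 39.6
```

step_arm:
  steps:
    - {"dx": 0,"dy": 0,"dz": 0.4,"twist": 0}
    - {"dx": 0,"dy": 0,"dz": 0.6,"twist": 0}
    - {"dx": 0,"dy": 0,"dz": 0.6,"twist": 0}
    - {"dx": 0,"dy": 0,"dz": 0.4,"twist": 0}
    - {"dx": 0,"dy": 0,"dz": 0,"twist": 0}

```text
t: 10.02
tool_pos: [0.3748, -0.3189, 0.1472]
tcp_rot: [3.142, 0.003, 2.826]
ft_force: [-0.4, -0.1, -0.9]
opening: 0.24
grasp_force: 39.6
```

Run:
```python
from h import *
p=viewer.camera('top');W=world(p)*1000;v=p['z_map']>0
# rollers inside the red tray
m=np.zeros(v.shape,np.uint8); m[98:180,328:415]=1
T=np.radians(-6.8);e=np.array([np.cos(T),np.sin(T)]);f=np.array([-e[1],e[0]])
d=W[...,:2]-[608,-301];a,b=d@e,d@f
m&=(v&(abs(a)<80)&(abs(b)<80)&(W[...,2]>13)&(W[...,2]<60)).astype(np.uint8)
k,l,st,_=cv2.connectedComponentsWithStats(m);i=1+np.argmax(st[1:,4]);P=W[l==i]
c,s,g=cv2.minAreaRect(P[:,:2].astype(np.float32));print(len(P),c,s,g,np.percentile(P[:,2],98))
print('tray coords',a[l==i].min(),a[l==i].max(),b[l==i].min(),b[l==i].max())
save(p,'t3');cv2.imwrite('pics/t3c.png',cv2.resize(cv2.imread('pics/t3.png')[80:270,310:470],None,fx=3,fy=3))
```

```text
600 (611.4764404296875, -261.3641357421875) (51.99032211303711, 134.12429809570312) 84.01284790039062 36.57345034956375
tray coords -68.34265866396763 65.77990363252741 14.310946256597472 66.36455890277878
```

View pics/t3c.png

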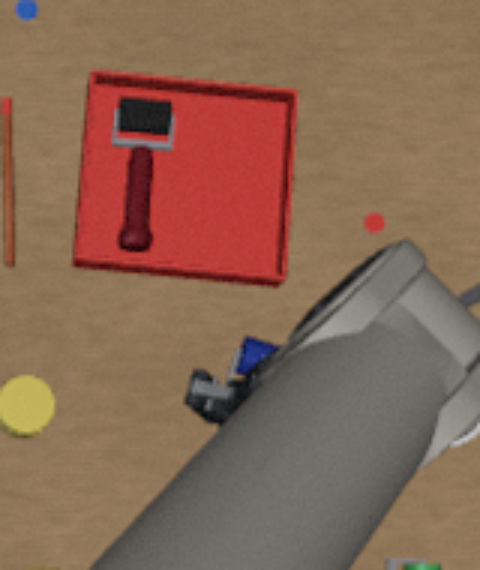

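The wine roller lies flat in the red tray's left half (crop (140,175)). Now the wood roller goes in the right half.

step_arm:
  steps:
    - {"dx": 0.76,"dy": -0.07,"dz": 0,"twist": 0.38}
    - {"dx": 0.76,"dy": -0.07,"dz": 0,"twist": 0.38}
    - {"dx": 0.76,"dy": -0.07,"dz": 0,"twist": 0.38}
    - {"dx": 0.76,"dy": -0.07,"dz": 0,"twist": 0.38}
    - {"dx": 0.76,"dy": -0.07,"dz": 0,"twist": 0.38}

```text
t: 10.7
tool_pos: [0.6024, -0.3388, 0.1429]
tcp_rot: [3.14, -0.004, 3.026]
ft_force: [-0.5, -0.1, -1.7]
opening: 0.237
grasp_force: 39.6
```

step_arm:
  steps:
    - {"dx": 0,"dy": 0,"dz": -0.2,"twist": 0}
    - {"dx": 0,"dy": 0,"dz": 0,"twist": 0}
    - {"dx": 0,"dy": 0,"dz": 0,"twist": 0}

```text
t: 11.08
tool_pos: [0.6002, -0.3399, 0.1331]
tcp_rot: [3.141, -0.002, 3.023]
ft_force: [-0.5, 0.2, -1.6]
opening: 0.239
grasp_force: 39.6
```

step_arm:
  steps:
    - {"dx": 0.03,"dy": 0,"dz": -0.6,"twist": 0}
    - {"dx": 0,"dy": 0,"dz": -0.6,"twist": 0}
    - {"dx": 0,"dy": 0,"dz": -0.3,"twist": 0}
    - {"dx": 0,"dy": 0,"dz": -0.17,"twist": 0}
    - {"dx": 0,"dy": 0,"dz": 0,"twist": 0}

```text
t: 11.7
tool_pos: [0.6039, -0.3397, 0.034]
tcp_rot: [-3.142, 0.0, 3.024]
ft_force: [-0.4, -0.0, -0.7]
opening: 0.238
grasp_force: 39.6
```

step_arm:
  steps:
    - {"dx": 0,"dy": 0,"dz": 0,"twist": 0}
    - {"dx": 0,"dy": 0,"dz": 0,"twist": 0}
    - {"dx": 0,"dy": 0,"dz": 0,"twist": 0}
  grip: 0.1

```text
t: 12.08
tool_pos: [0.6044, -0.3397, 0.0346]
tcp_rot: [-3.141, 0.001, 3.025]
ft_force: [-0.5, 0.1, -0.6]
opening: 0.447
grasp_force: 0.0
```

step_arm:
  steps:
    - {"dx": 0,"dy": 0,"dz": 0.5,"twist": 0}
    - {"dx": 0,"dy": 0,"dz": 0.7,"twist": 0}
    - {"dx": 0,"dy": 0,"dz": 0.7,"twist": 0}
    - {"dx": 0,"dy": 0,"dz": 0.5,"twist": 0}
    - {"dx": 0,"dy": 0,"dz": 0,"twist": 0}

```text
t: 12.7
tool_pos: [0.6054, -0.3408, 0.1812]
tcp_rot: [-3.139, 0.006, 3.025]
ft_force: [0.1, 0.3, 0.1]
opening: 0.451
grasp_force: 0.0
```

step_arm:
  steps:
    - {"dx": -0.36,"dy": 0.82,"dz": 0,"twist": 0.13}
    - {"dx": -0.36,"dy": 0.82,"dz": 0,"twist": 0.13}
    - {"dx": -0.36,"dy": 0.82,"dz": 0,"twist": 0.13}
    - {"dx": -0.36,"dy": 0.82,"dz": 0,"twist": 0.13}
    - {"dx": -0.36,"dy": 0.82,"dz": 0,"twist": 0.13}
  grip: -0.1

```text
t: 13.32
tool_pos: [0.4943, -0.0916, 0.1765]
tcp_rot: [3.141, -0.002, 3.093]
ft_force: [0.6, 0.3, 0.1]
opening: 0.553
grasp_force: 0.0
```

step_arm:
  steps:
    - {"dx": -0.36,"dy": 0.82,"dz": 0,"twist": 0.13}
    - {"dx": -0.36,"dy": 0.82,"dz": 0,"twist": 0.13}
    - {"dx": -0.36,"dy": 0.82,"dz": 0,"twist": 0.13}
    - {"dx": -0.36,"dy": 0.82,"dz": 0,"twist": 0.13}
    - {"dx": -0.36,"dy": 0.82,"dz": 0,"twist": 0.13}

```text
t: 13.95
tool_pos: [0.3862, 0.1538, 0.177]
tcp_rot: [-3.141, -0.001, -3.122]
ft_force: [0.8, 0.1, -0.3]
opening: 0.553
grasp_force: 0.0
```

step_arm:
  steps:
    - {"dx": 0,"dy": 0,"dz": -0.2,"twist": 0}
    - {"dx": 0,"dy": 0,"dz": 0,"twist": 0}
    - {"dx": 0,"dy": 0,"dz": 0,"twist": 0}

```text
t: 14.32
tool_pos: [0.3882, 0.1511, 0.1654]
tcp_rot: [-3.141, -0.001, -3.125]
ft_force: [0.1, 0.3, -0.8]
opening: 0.549
grasp_force: 0.0
```

```bash
python3 w.py 5 310 490 100 210
python3 - <<'E'
from h import *
p=viewer.camera('top');W=world(p)*1000;v=p['z_map']>0
T=np.radians(-6.8);e=np.array([np.cos(T),np.sin(T)]);f=np.array([-e[1],e[0]])
d=W[...,:2]-[608,-301];a,b=d@e,d@f
m=(v&(abs(a)<78)&(abs(b)<80)&(W[...,2]>13)&(W[...,2]<60)).astype(np.uint8)
k,l,st,_=cv2.connectedComponentsWithStats(m)
for i in range(1,k):
  if st[i,4]>100: q=l==i;print(st[i,4],a[q].min(),a[q].max(),b[q].min(),b[q].max(),np.percentile(W[q][:,2],[50,98]))
E
```

```text
5052 c [396.5 152.2] sz [ 49.5 138.9] ang 89.7 z98 19.4
[0.3884 0.1512 0.1656] [-3.141 -0.    -3.125] 14.38
599 -68.89838729046683 65.38736325304747 14.618814415986833 66.44319333279411 [27.86129084 35.75113308]
605 -66.51187781913022 68.15348192683585 -65.25199879167907 -12.182951538691688 [27.87773017 35.43869216]
```

step_arm:
  steps:
    - {"dx": 0,"dy": 0.01,"dz": -0.7,"twist": 0}
    - {"dx": 0,"dy": 0,"dz": -0.7,"twist": 0}
    - {"dx": 0,"dy": 0,"dz": -0.6,"twist": 0}
    - {"dx": 0,"dy": 0,"dz": -0.38,"twist": 0}
    - {"dx": 0,"dy": 0,"dz": 0,"twist": 0}

```text
t: 15.05
tool_pos: [0.3872, 0.1519, 0.0219]
tcp_rot: [-3.14, -0.003, -3.124]
ft_force: [0.9, -0.3, 0.9]
opening: 0.546
grasp_force: 0.0
```

step_arm:
  steps:
    - {"dx": 0,"dy": 0,"dz": 0,"twist": 0}
    - {"dx": 0,"dy": 0,"dz": 0,"twist": 0}
    - {"dx": 0,"dy": 0,"dz": 0,"twist": 0}
    - {"dx": 0,"dy": 0,"dz": 0,"twist": 0}
    - {"dx": 0,"dy": 0,"dz": 0,"twist": 0}
  grip: 1

```text
t: 15.68
tool_pos: [0.389, 0.1535, 0.0241]
tcp_rot: [3.14, 0.002, -3.123]
ft_force: [-1.0, 0.1, 7.2]
opening: 0.291
grasp_force: 40.2
```

step_arm:
  steps:
    - {"dx": 0,"dy": 0,"dz": 0.4,"twist": 0}
    - {"dx": 0,"dy": 0,"dz": 0.6,"twist": 0}
    - {"dx": 0,"dy": 0,"dz": 0.6,"twist": 0}
    - {"dx": 0,"dy": 0,"dz": 0.4,"twist": 0}
    - {"dx": 0,"dy": 0,"dz": 0,"twist": 0}

```text
t: 16.3
tool_pos: [0.3891, 0.154, 0.1446]
tcp_rot: [3.138, 0.004, -3.122]
ft_force: [0.2, 1.0, -1.2]
opening: 0.29
grasp_force: 39.8
```

step_arm:
  steps:
    - {"dx": 0.7,"dy": -0.46,"dz": 0,"twist": 0.28}
    - {"dx": 0.7,"dy": -0.46,"dz": 0,"twist": 0.28}
    - {"dx": 0.7,"dy": -0.46,"dz": 0,"twist": 0.28}
    - {"dx": 0.7,"dy": -0.46,"dz": 0,"twist": 0.28}
    - {"dx": 0.7,"dy": -0.46,"dz": 0,"twist": 0.28}

```text
t: 16.92
tool_pos: [0.5982, 0.0144, 0.141]
tcp_rot: [3.141, -0.003, -2.975]
ft_force: [-0.1, 0.3, -0.1]
opening: 0.291
grasp_force: 39.7
```

step_arm:
  steps:
    - {"dx": 0.7,"dy": -0.46,"dz": 0,"twist": 0.28}
    - {"dx": 0,"dy": 0,"dz": -0.2,"twist": 0}
    - {"dx": 0,"dy": 0,"dz": 0,"twist": 0}
    - {"dx": 0,"dy": 0,"dz": 0,"twist": 0}

```text
t: 17.42
tool_pos: [0.6386, -0.0111, 0.1301]
tcp_rot: [3.14, -0.002, -2.945]
ft_force: [-0.2, 0.1, -1.4]
opening: 0.289
grasp_force: 39.7
```

Run:
```python
from h import *
p=viewer.camera('wrist');save(p,'w4');q=viewer.camera('scene');save(q,'s4')
a=cv2.imread('pics/w4.png');b=cv2.imread('pics/s4.png')[130:330,230:480]
cv2.imwrite('pics/c4.png',np.hstack([cv2.resize(a,(420,315)),cv2.resize(b,(378,315))]))
```

```text
(no output)
```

View pics/c4.png

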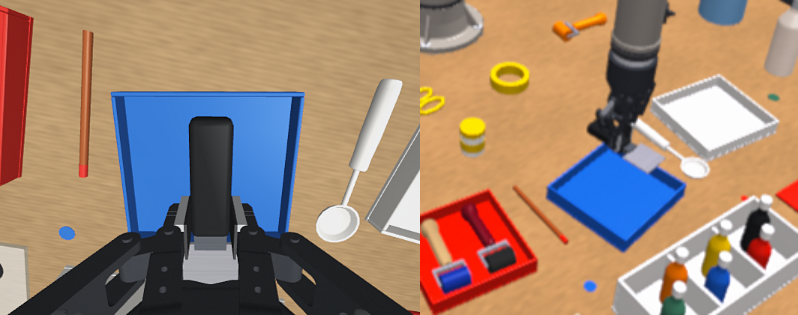

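The scraper is level and aligned over the blue tray (wrist (210,180)), and both rollers sit in the red tray. Lowering.

step_arm:
  steps:
    - {"dx": 0.05,"dy": 0,"dz": -0.6,"twist": 0}
    - {"dx": 0,"dy": 0,"dz": -0.6,"twist": 0}
    - {"dx": 0,"dy": 0,"dz": -0.3,"twist": 0}
    - {"dx": 0,"dy": 0,"dz": -0.18,"twist": 0}
    - {"dx": 0,"dy": 0,"dz": 0,"twist": 0}

```text
t: 18.15
tool_pos: [0.643, -0.0124, 0.0303]
tcp_rot: [3.142, 0.0, -2.946]
ft_force: [-0.5, -0.4, 0.1]
opening: 0.294
grasp_force: 39.7
```

step_arm:
  steps:
    - {"dx": 0,"dy": 0,"dz": 0,"twist": 0}
    - {"dx": 0,"dy": 0,"dz": 0,"twist": 0}
    - {"dx": 0,"dy": 0,"dz": 0,"twist": 0}
  grip: 0

```text
t: 18.52
tool_pos: [0.6434, -0.0125, 0.0309]
tcp_rot: [-3.142, 0.001, -2.946]
ft_force: [0.1, -0.1, -0.7]
opening: 0.499
grasp_force: 0.0
```

step_arm:
  steps:
    - {"dx": 0,"dy": 0,"dz": 0.5,"twist": 0}
    - {"dx": 0,"dy": 0,"dz": 0.7,"twist": 0}
    - {"dx": 0,"dy": 0,"dz": 0.7,"twist": 0}
    - {"dx": 0,"dy": 0,"dz": 0.5,"twist": 0}
    - {"dx": 0,"dy": 0,"dz": 0,"twist": 0}

```text
t: 19.15
tool_pos: [0.6449, -0.0128, 0.1774]
tcp_rot: [-3.141, 0.006, -2.947]
ft_force: [-0.5, -0.0, -0.4]
opening: 0.498
grasp_force: 0.0
```

step_arm:
  steps:
    - {"dx": -0.6,"dy": 0.7,"dz": 0,"twist": -0.35}
    - {"dx": -0.6,"dy": 0.7,"dz": 0,"twist": -0.35}
    - {"dx": -0.6,"dy": 0.7,"dz": 0,"twist": -0.35}
    - {"dx": -0.6,"dy": 0.7,"dz": 0,"twist": -0.35}
    - {"dx": -0.6,"dy": 0.7,"dz": 0,"twist": -0.35}
  grip: -1

```text
t: 19.77
tool_pos: [0.4608, 0.1985, 0.173]
tcp_rot: [-3.141, -0.002, -3.131]
ft_force: [0.1, 1.1, 0.4]
opening: 1.0
grasp_force: 0.0
```

step_arm:
  steps:
    - {"dx": -0.6,"dy": 0.7,"dz": 0,"twist": -0.35}
    - {"dx": -0.6,"dy": 0.7,"dz": 0,"twist": -0.35}
    - {"dx": -0.6,"dy": 0.7,"dz": 0,"twist": -0.35}
    - {"dx": 0,"dy": 0,"dz": 0,"twist": 0}
    - {"dx": 0,"dy": 0,"dz": 0,"twist": 0}

```text
t: 20.4
tool_pos: [0.3548, 0.3226, 0.1733]
tcp_rot: [-3.14, -0.0, 3.044]
ft_force: [0.2, -0.1, -0.4]
opening: 0.999
grasp_force: 0.0
```

```bash
python3 w.py 50 300 420 260 390
python3 - <<'E'
from h import *
p=viewer.camera('top');W=world(p)*1000;v=p['z_map']>0
T=np.radians(11.1);e=np.array([np.cos(T),np.sin(T)]);f=np.array([-e[1],e[0]])
d=W[...,:2]-[650,-10];a,b=d@e,d@f
m=(v&(abs(a)<79)&(abs(b)<80)&(W[...,2]>11)&(W[...,2]<60)).astype(np.uint8)
k,l,st,_=cv2.connectedComponentsWithStats(m)
for i in range(1,k):
  if st[i,4]>50: q=l==i;print(st[i,4],a[q].min(),a[q].max(),b[q].min(),b[q].max(),np.percentile(W[q][:,2],[10,50,98]))
q=v&(abs(W[...,2]-58)<6)
for n,c in dict(blue=(355,325),yellow=(405,-155)).items():
  s=q&(np.hypot(W[...,0]-c[0],W[...,1]-c[1])<40)
  if s.sum()>20: print(n,s.sum(),cv2.minEnclosingCircle(W[s][:,:2].astype(np.float32)))
E
```

```text
2561 c [353.9 325.8] sz [46.8 47. ] ang 46.8 z98 57.6
[0.3554 0.3221 0.1735] [-3.14  -0.     3.042] 20.45
646 -68.71100491083381 70.84488936084483 -25.570987793945193 24.75946736621534 [12.94274337 17.74051458 25.42661933]
blue 136 ((353.467529296875, 326.73846435546875), 24.12873077392578)
yellow 288 ((406.4355163574219, -156.01351928710938), 23.82893943786621)
```

step_arm:
  steps:
    - {"dx": -0.02,"dy": 0.06,"dz": -0.7,"twist": 0}
    - {"dx": 0,"dy": 0,"dz": -0.7,"twist": 0}
    - {"dx": 0,"dy": 0,"dz": -0.5,"twist": 0}
    - {"dx": 0,"dy": 0,"dz": -0.38,"twist": 0}
    - {"dx": 0,"dy": 0,"dz": 0,"twist": 0}

```text
t: 21.12
tool_pos: [0.3537, 0.3247, 0.0359]
tcp_rot: [-3.138, -0.002, 3.041]
ft_force: [-0.2, -0.3, 0.7]
opening: 0.998
grasp_force: 0.0
```

step_arm:
  steps:
    - {"dx": 0,"dy": 0,"dz": 0,"twist": 0}
    - {"dx": 0,"dy": 0,"dz": 0,"twist": 0}
    - {"dx": 0,"dy": 0,"dz": 0,"twist": 0}
    - {"dx": 0,"dy": 0,"dz": 0,"twist": 0}
    - {"dx": 0,"dy": 0,"dz": 0,"twist": 0}
  grip: 1
  newtons: 30

```text
t: 21.75
tool_pos: [0.3545, 0.3275, 0.0386]
tcp_rot: [3.14, 0.001, 3.043]
ft_force: [-0.8, -2.1, 7.0]
opening: 0.554
grasp_force: 30.3
```

step_arm:
  steps:
    - {"dx": 0,"dy": 0,"dz": 0.4,"twist": 0}
    - {"dx": 0,"dy": 0,"dz": 0.6,"twist": 0}
    - {"dx": 0,"dy": 0,"dz": 0.6,"twist": 0}
    - {"dx": 0,"dy": 0,"dz": 0.4,"twist": 0}
    - {"dx": 0,"dy": 0,"dz": 0,"twist": 0}

```text
t: 22.38
tool_pos: [0.3546, 0.3283, 0.1592]
tcp_rot: [3.137, 0.002, 3.044]
ft_force: [0.0, -0.1, -1.5]
opening: 0.548
grasp_force: 31.2
```

step_arm:
  steps:
    - {"dx": 0.8,"dy": -0.11,"dz": 0,"twist": 0}
    - {"dx": 0.8,"dy": -0.11,"dz": 0,"twist": 0}
    - {"dx": 0.8,"dy": -0.11,"dz": 0,"twist": 0}
    - {"dx": 0.8,"dy": -0.11,"dz": 0,"twist": 0}
    - {"dx": 0.8,"dy": -0.11,"dz": 0,"twist": 0}

```text
t: 23.0
tool_pos: [0.5943, 0.2937, 0.1553]
tcp_rot: [-3.14, -0.002, 3.044]
ft_force: [-0.1, 0.8, -1.1]
opening: 0.55
grasp_force: 31.2
```

step_arm:
  steps:
    - {"dx": 0.76,"dy": -0.11,"dz": 0,"twist": 0}
    - {"dx": 0,"dy": 0,"dz": -0.2,"twist": 0}
    - {"dx": 0,"dy": 0,"dz": 0,"twist": 0}
    - {"dx": 0,"dy": 0,"dz": 0,"twist": 0}

```text
t: 23.5
tool_pos: [0.6377, 0.2884, 0.1445]
tcp_rot: [-3.142, -0.002, 3.045]
ft_force: [-0.1, 0.1, -1.0]
opening: 0.55
grasp_force: 31.2
```

step_arm:
  steps:
    - {"dx": 0.02,"dy": 0,"dz": -0.6,"twist": 0}
    - {"dx": 0,"dy": 0,"dz": -0.6,"twist": 0}
    - {"dx": 0,"dy": 0,"dz": -0.3,"twist": 0}
    - {"dx": 0,"dy": 0,"dz": -0.18,"twist": 0}
    - {"dx": 0,"dy": 0,"dz": 0,"twist": 0}

```text
t: 24.12
tool_pos: [0.6405, 0.2878, 0.0447]
tcp_rot: [3.141, 0.0, 3.044]
ft_force: [0.2, -0.1, -0.6]
opening: 0.554
grasp_force: 31.2
```

step_arm:
  steps:
    - {"dx": 0,"dy": 0,"dz": 0,"twist": 0}
    - {"dx": 0,"dy": 0,"dz": 0,"twist": 0}
    - {"dx": 0,"dy": 0,"dz": 0,"twist": 0}
  grip: -0.65

```text
t: 24.5
tool_pos: [0.641, 0.2877, 0.0454]
tcp_rot: [3.141, 0.001, 3.043]
ft_force: [0.2, 0.4, 0.5]
opening: 0.825
grasp_force: 0.0
```

step_arm:
  steps:
    - {"dx": 0,"dy": 0,"dz": 0.4,"twist": 0}
    - {"dx": 0,"dy": 0,"dz": 0.7,"twist": 0}
    - {"dx": 0,"dy": 0,"dz": 0.7,"twist": 0}
    - {"dx": 0,"dy": 0,"dz": 0.5,"twist": 0}
    - {"dx": 0,"dy": 0,"dz": 0,"twist": 0}

```text
t: 25.12
tool_pos: [0.6425, 0.288, 0.1863]
tcp_rot: [3.138, 0.006, 3.043]
ft_force: [-0.6, 1.2, -0.5]
opening: 0.819
grasp_force: 0.0
```

step_arm:
  steps:
    - {"dx": -0.4,"dy": -0.74,"dz": 0,"twist": 0}
    - {"dx": -0.4,"dy": -0.74,"dz": 0,"twist": 0}
    - {"dx": -0.4,"dy": -0.74,"dz": 0,"twist": 0}
    - {"dx": -0.4,"dy": -0.74,"dz": 0,"twist": 0}
    - {"dx": -0.4,"dy": -0.74,"dz": 0,"twist": 0}
  grip: -1

```text
t: 25.75
tool_pos: [0.5189, 0.064, 0.1815]
tcp_rot: [-3.141, -0.001, 3.044]
ft_force: [0.1, 0.2, -0.5]
opening: 1.002
grasp_force: 0.0
```

step_arm:
  steps:
    - {"dx": -0.4,"dy": -0.74,"dz": 0,"twist": 0}
    - {"dx": -0.4,"dy": -0.74,"dz": 0,"twist": 0}
    - {"dx": -0.4,"dy": -0.74,"dz": 0,"twist": 0}
    - {"dx": -0.4,"dy": -0.74,"dz": 0,"twist": 0}
    - {"dx": -0.35,"dy": -0.74,"dz": 0,"twist": 0}

```text
t: 26.38
tool_pos: [0.4018, -0.1575, 0.1818]
tcp_rot: [3.141, -0.001, 3.044]
ft_force: [0.6, -0.8, 0.1]
opening: 1.004
grasp_force: 0.0
```

step_arm:
  steps:
    - {"dx": 0,"dy": 0,"dz": 0,"twist": 0}
    - {"dx": 0,"dy": 0,"dz": 0,"twist": 0}

```text
t: 26.62
tool_pos: [0.4033, -0.1559, 0.182]
tcp_rot: [3.141, -0.001, 3.044]
ft_force: [0.5, 0.9, -0.6]
opening: 1.003
grasp_force: 0.0
```

```bash
python3 w.py 50 350 460 -210 -100
python3 - <<'E'
from h import *
p=viewer.camera('top');W=world(p)*1000;v=p['z_map']>0
q=v&(abs(W[...,2]-62)<7)&(np.hypot(W[...,0]-640,W[...,1]-288)<40)
print(q.sum(),cv2.minEnclosingCircle(W[q][:,:2].astype(np.float32)))
E
```

```text
2383 c [ 405.4 -156.5] sz [46.7 47.1] ang 86.0 z98 57.7
[ 0.4037 -0.1554  0.1821] [ 3.141e+00 -1.000e-03  3.045e+00] 26.68
277 ((641.1301879882812, 288.24456787109375), 24.425931930541992)
```

Descending .182 → .036, which is -2.43 units.

step_arm:
  steps:
    - {"dx": 0.03,"dy": -0.02,"dz": -0.7,"twist": 0}
    - {"dx": 0,"dy": 0,"dz": -0.7,"twist": 0}
    - {"dx": 0,"dy": 0,"dz": -0.6,"twist": 0}
    - {"dx": 0,"dy": 0,"dz": -0.43,"twist": 0}
    - {"dx": 0,"dy": 0,"dz": 0,"twist": 0}

```text
t: 27.35
tool_pos: [0.4041, -0.1563, 0.0351]
tcp_rot: [3.141, -0.005, 3.046]
ft_force: [-0.4, -0.2, 1.0]
opening: 0.995
grasp_force: 0.0
```

step_arm:
  steps:
    - {"dx": 0,"dy": 0,"dz": 0,"twist": 0}
    - {"dx": 0,"dy": 0,"dz": 0,"twist": 0}
    - {"dx": 0,"dy": 0,"dz": 0,"twist": 0}
    - {"dx": 0,"dy": 0,"dz": 0,"twist": 0}
    - {"dx": 0,"dy": 0,"dz": 0,"twist": 0}
  grip: 1
  newtons: 30

```text
t: 27.98
tool_pos: [0.4065, -0.1577, 0.0379]
tcp_rot: [3.141, 0.002, 3.044]
ft_force: [-0.3, 1.7, 6.6]
opening: 0.551
grasp_force: 30.1
```

step_arm:
  steps:
    - {"dx": 0,"dy": 0,"dz": 0.4,"twist": 0}
    - {"dx": 0,"dy": 0,"dz": 0.6,"twist": 0}
    - {"dx": 0,"dy": 0,"dz": 0.7,"twist": 0}
    - {"dx": 0,"dy": 0,"dz": 0.6,"twist": 0}
    - {"dx": 0,"dy": 0,"dz": 0,"twist": 0}

```text
t: 28.6
tool_pos: [0.4073, -0.1581, 0.1774]
tcp_rot: [3.14, 0.007, 3.044]
ft_force: [-1.1, 0.5, -1.0]
opening: 0.553
grasp_force: 31.1
```

step_arm:
  steps:
    - {"dx": 0.26,"dy": 0.75,"dz": 0,"twist": 0}
    - {"dx": 0.26,"dy": 0.75,"dz": 0,"twist": 0}
    - {"dx": 0.26,"dy": 0.75,"dz": 0,"twist": 0}
    - {"dx": 0.26,"dy": 0.75,"dz": 0,"twist": 0}
    - {"dx": 0.26,"dy": 0.75,"dz": 0,"twist": 0}

```text
t: 29.22
tool_pos: [0.4828, 0.0686, 0.1736]
tcp_rot: [-3.141, -0.002, 3.043]
ft_force: [0.4, -0.0, -0.5]
opening: 0.552
grasp_force: 31.2
```

step_arm:
  steps:
    - {"dx": 0.26,"dy": 0.75,"dz": 0,"twist": 0}
    - {"dx": 0.26,"dy": 0.75,"dz": 0,"twist": 0}
    - {"dx": 0.26,"dy": 0.75,"dz": 0,"twist": 0}
    - {"dx": 0.26,"dy": 0.75,"dz": 0,"twist": 0}
    - {"dx": 0.26,"dy": 0.75,"dz": 0,"twist": 0}

```text
t: 29.85
tool_pos: [0.5609, 0.2933, 0.1731]
tcp_rot: [-3.14, -0.002, 3.043]
ft_force: [-0.1, 0.3, -0.6]
opening: 0.549
grasp_force: 31.2
```

step_arm:
  steps:
    - {"dx": 0,"dy": 0,"dz": -0.3,"twist": 0}
    - {"dx": 0,"dy": 0,"dz": -0.3,"twist": 0}
    - {"dx": 0,"dy": 0,"dz": 0,"twist": 0}
    - {"dx": 0,"dy": 0,"dz": 0,"twist": 0}

```text
t: 30.35
tool_pos: [0.5615, 0.291, 0.1388]
tcp_rot: [-3.141, 0.0, 3.042]
ft_force: [0.1, -0.1, -0.4]
opening: 0.55
grasp_force: 31.2
```

Lowering to .043, which is -1.60 units.

step_arm:
  steps:
    - {"dx": 0.02,"dy": 0.04,"dz": -0.6,"twist": 0}
    - {"dx": 0,"dy": 0,"dz": -0.5,"twist": 0}
    - {"dx": 0,"dy": 0,"dz": -0.3,"twist": 0}
    - {"dx": 0,"dy": 0,"dz": -0.2,"twist": 0}
    - {"dx": 0,"dy": 0,"dz": 0,"twist": 0}

```text
t: 30.98
tool_pos: [0.5629, 0.295, 0.043]
tcp_rot: [3.141, 0.001, 3.043]
ft_force: [-0.3, 0.5, -0.5]
opening: 0.549
grasp_force: 31.3
```

step_arm:
  steps:
    - {"dx": 0,"dy": 0,"dz": 0,"twist": 0}
    - {"dx": 0,"dy": 0,"dz": 0,"twist": 0}
    - {"dx": 0,"dy": 0,"dz": 0,"twist": 0}
  grip: -0.65

```text
t: 31.35
tool_pos: [0.5628, 0.2948, 0.0433]
tcp_rot: [3.141, 0.001, 3.043]
ft_force: [0.0, -0.0, 0.2]
opening: 0.825
grasp_force: 0.0
```

step_arm:
  steps:
    - {"dx": 0,"dy": 0,"dz": 0.4,"twist": 0}
    - {"dx": 0,"dy": 0,"dz": 0.7,"twist": 0}
    - {"dx": 0,"dy": 0,"dz": 0.8,"twist": 0}
    - {"dx": 0,"dy": 0,"dz": 0.8,"twist": 0}
    - {"dx": -0.7,"dy": 0,"dz": 0.3,"twist": 0}

```text
t: 31.98
tool_pos: [0.5241, 0.2945, 0.2267]
tcp_rot: [3.138, 0.007, 3.04]
ft_force: [0.0, 0.2, 0.5]
opening: 0.824
grasp_force: 0.0
```

step_arm:
  steps:
    - {"dx": -0.8,"dy": 0.2,"dz": 0,"twist": 0}
    - {"dx": -0.8,"dy": 0.3,"dz": 0,"twist": 0}
    - {"dx": 0,"dy": 0.6,"dz": 0,"twist": 0}
    - {"dx": 0,"dy": 0.6,"dz": 0,"twist": 0}
    - {"dx": 0,"dy": 0,"dz": 0,"twist": 0}

```text
t: 32.6
tool_pos: [0.4231, 0.4, 0.2228]
tcp_rot: [3.14, -0.0, 3.049]
ft_force: [-0.4, -0.3, 1.2]
opening: 0.822
grasp_force: 0.0
```

Run:
```python
from h import *
p=viewer.camera('top');save(p,'t9');q=viewer.camera('scene');save(q,'s9')
a=cv2.imread('pics/t9.png')[70:260,90:420];b=cv2.imread('pics/s9.png')
cv2.imwrite('pics/c9.png',np.vstack([cv2.resize(a,(521,300)),cv2.resize(b[100:340,130:547],(521,300))]))
print(telemetry.sense()['t'])
```

```text
32.7
```

View pics/c9.png

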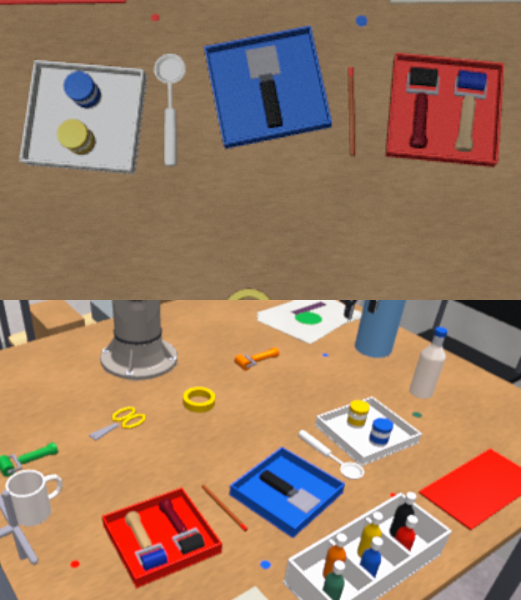

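Both rollers lie in the red tray, the scraper in the blue, and both pots stand upright in the white. The mug and spoon are unmoved.

```bash
python3 -c "
from h import *
print(r.close_job())"
```

```text
the job is handed in; nothing more can be done
None
```

The job is handed in at about 33 s: both rollers lie flat in the red tray, the scraper lies flat in the blue tray, both pots stand upright in the white tray, and the mug and spoon were not touched.

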